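# Finish the cleaning run at the jeweller's bench

## Task

The cleaning run is over: switch the ultrasonic cleaner off by tipping its red-knobbed lever fully over to the control-panel side, and hang the wire basket by its bail on the hook of the drip stand to drain, with both rings still in it. Either may be done first; leave the basket hanging freely and the other things on the bench where they are.

Things in the scene. Friction and masses are not known exactly. Their poses are not given: they have to be found in the camera images.
- basket: Steel wire basket, 70 (x) x 90 (y) x 45 mm high, 0.11 to 0.23 kg; origin under its centre, z up. A stiff upright bail of 6 mm wire stands in its y-z plane: from the end walls (y = +-43 mm) straight up to 93 mm height, then sloping to a peak at 105 mm in the middle. Opening between rim and bail: 45 to 57 mm high, 80 mm wide, open to +x and -x. A red grip stands on the peak.
- basket_grip (a point): Centre of the red grip block on top of the bail, 138 mm above the basket's underside. The block is 14 (x) x 34 (y) x 40 (z) mm, from 118 to 158 mm above the underside; between bail and block there is a 10 mm thick neck. Axes as the basket.
- basket_bail (a point): Centre of the bail wire at its peak, 105 mm above the basket's underside, 33 mm below the centre of the grip. Axes as the basket. The wire is 6 mm thick: its underside here lies 3 mm lower.
- stand: Drip stand, fixed: green base plate 170 x 120 x 10 mm with a black grid, an aluminium post (14 mm thick, 193 mm high) 68 mm to +x of the origin, and a hook of 8 mm steel rod running from the post to -x, to a red upturned tip. Origin on the bench below the hook's seat. It stands left or right of the basket.
- hook_seat (a point): Middle of the hook's level arm, on its upper side, 185 mm above the bench; axes as the stand (x along the arm to the post, y across, z up). Arm 8 mm thick, level from 61 mm to +x (post) to 28 mm to -x, then rising to the tip, which ends 48 mm to -x, 13 mm above the seat. A handle is brought on over the tip, along +x, and lowered.
- switch (a joint): Lever of the cleaner's switch, hinged about the cleaner's y axis: 0 = off, leaning 0.5 rad to the cleaner's -x (side of the grey control panel with the black knob); 1.0 = on, leaning 0.5 rad to +x, towards the tank lid. Light friction (1 to 1.5 N at the ball); stays where it is left.
- switch_tip (a point): Centre of the red ball (26 mm) at the end of the switch's 10 mm thick lever, 60 mm from its pivot; about 175 mm above the bench at either end of its swing, 182 mm upright.
- switch_pivot (a point): Point on the switch's hinge axis, 122 mm above the bench; axes as the cleaner: x from control panel to tank lid, y along the hinge, z up. The white cleaner is fixed; its case, 100 mm high, reaches 45 mm to -x, 155 mm to +x and 85 mm to either side; the lid (35 to 150 mm to +x) is 110 mm high, its black handle 122 mm. It stands across the basket from the stand.
- ring_a_mid (a point): Centre of a brass ring casting, 25 mm across, 6 mm high, loose on the floor of the basket.
- ring_b_mid (a point): Centre of a copper ring casting, 25 mm across, 6 mm high, loose on the floor of the basket.
- jar: Bystander: jar with blue cap, 48 mm across, 85 mm high, behind the basket; origin under its centre.
- hammer: Bystander: hammer, 260 mm long, lying at the back of the bench.
- brush: Bystander: brush, 200 mm long, lying in front on the right.
- wheel: Bystander: yellow bristle wheel, 60 mm across, 7 mm high, lying behind the basket.
- mandrel: Bystander: ring mandrel, tapered steel rod with black handle, 270 mm long, 26 mm high, lying in front on the left.
Mind the look-alikes: they are no part of the job. What is meant by the basket is not purple, and is the larger of those in its own colour.

How it is judged:
At the end, for the whole second after the job is handed in: Switch joint below 0.2 rad. Bail peak from 40 mm before to 55 mm behind the hook seat (stand x), within 40 mm across, 10 mm below to 20 mm above it; stand carries the basket (over 0.3 N), tilt under 0.35 rad, speed under 0.06 m/s; both rings in it (value of joint switch below 0.2 rad and x of basket_bail in the frame of hook_seat between -0.04 and 0.055 m and y of basket_bail in the frame of hook_seat between -0.04 and 0.04 m and z of basket_bail in the frame of hook_seat between -0.01 and 0.02 m and contact force between basket and stand above 0.3 N and angle between basket_bail's own z axis and vertical below 0.35 rad and linear speed of basket below 0.06 m/s and x of ring_a_mid in the frame of basket_bail between -0.036 and 0.036 m and y of ring_a_mid in the frame of basket_bail between -0.046 and 0.046 m and z of ring_a_mid in the frame of basket_bail between -0.11 and -0.06 m and x of ring_b_mid in the frame of basket_bail between -0.036 and 0.036 m and y of ring_b_mid in the frame of basket_bail between -0.046 and 0.046 m and z of ring_b_mid in the frame of basket_bail between -0.11 and -0.06 m); the robot touches nothing.
It fails at once if another thing on the bench is moved more than 50 mm (distance of any of jar, hammer, brush, wheel, mandrel from where it was at the start of the episode above 0.05 m).
It also fails if it takes over 58 s, if anything falls off the work surface, if the arm or the gripper's body presses on something with over 40 N, if the wrist force passes 120 N, or if a joint passes its speed limit or range.

## Robot

A 6-joint arm with a two-finger parallel gripper is mounted at the origin on the work surface. World frame = base frame: x ahead of the robot, y to its left, z up, the work surface at z = 0. Lengths are in m, angles in rad, forces in N, time in s.
With the tool pointing down it reaches from about 0.375 to 0.925 m from the base axis. Payload 5.7 kg.
Tool frame: the origin (TCP) lies on the centre line of the jaws, within the pads' length; the fingertips stand 25 mm ahead of it and the grasp point (between the pads) lies 6 mm ahead of it (tip_extent is the distance from the TCP to the fingertips, in m); z points along the fingers, y is the line along which they close (so a half turn about z gives the same grasp; the last joint's range is limited). The gripper opens to 85 mm and grips with 20 to 120 N. Pads are 22 mm wide; open, the fingers measure 114 mm over their backs; the gripper's body (76 mm by 85 mm) begins 54 mm behind the grasp point. The pads swing forward as they close: fully open they stand 13 mm farther back than shut.
Start: joints at [-1.317, 0.359, 1.51, -0, 1.272, -0.115], TCP at [0.216, -0.56, 0.256] pointing down, gripper open.
Joint ranges: [-2.97, 2.97], [-1.01, 2.36], [0.21, 2.38], [-0.96, 4.11], [0.2, 2.71], [-2.98, 2.98]. Speed limits (rad/s): [2.39, 2.39, 3.14, 3.14, 3.14, 3.14].

## Interface

Orientations are given as a unit quaternion [x, y, z, w].
In Python, from cell import sense, snapshot, finish_job, tip_extent gives the robot as it stands.
- The arm moves only by the tool servo_tool, never from a script. Its argument "motion" is a list of rows, each an object with "travel": the shift along the world's x, y, z in mm, a list of three; "roll": the turn about the world's z in degrees. A call has 1 to 20 rows; each row shifts and turns the commanded pose from where the row before left it; what a row does not reach is not made up. A row lasts 1/10 s, in which the tool goes at most 50 mm and 8.59 degrees, less where a joint would pass 70% of its speed; a pose out of reach is approached as far as the arm can. A call is refused whole if a number of a shift passes 50 or a number of a turn 8.59, either way. A call with a gripper value outside its range is refused whole. "jaw" is the closure in counts, from 0 (fully open) to 255 (shut), set as the call begins (left out, the last holds). The fingers move at their own pace and stop on an object; the grip force is fixed at half the most. Time passes only in rows, so rows that do not move let the fingers close. It gives the time, the measured TCP pose, the force, the opening and the grip force at its end, in the units of the state.
- sense(): the state, without advancing time (a new reading comes with each control period).
- snapshot(name): name is "scene" or "side" or "wrist"; returns a dict with "frame" (420x560x3 uint8, blue, green, red), "mtx" (3x3 intrinsics, pixels), "R" (3x3) and "t" (3): a world point X has camera coordinates R X + t. Camera axes: x right, y down, z forward; pixel columns grow to the right and rows downward; lengths in m; the calibration is good to about 2 mm. A picture is of the moment at which its call begins. There is no depth.
- finish_job(): hands the job in; it is judged then, once.
The state is a dict: "time": time; "joint_positions": joint angles; "joint_vel": joint speeds; "effort": joint torques, N m; "tool_pos": TCP position; "tool_rot": TCP orientation; "force": force on the tool from outside, world axes, zero at the start; "moment": the same for the moment, N m; "width": finger opening in m; "grip_force": force on a finger pad.
Only numpy, scipy, OpenCV 4.12 (cv2) and the standard library are available. Lean on these libraries where they do the work, as an engineer would, in place of code of your own. Each camera call takes 0.05 s, during which the arm holds its last target. There are 200 camera calls.

## Working session

There is one attempt and no reset: what is moved stays moved. The work goes in short steps, Python scripts to look and compute and a tool call to move; the robot and the scene stay as the last step left them, time stands still between calls to the robot, and variables do not carry over. Pictures are saved under pics/ and viewed, at most 10 in all, crops included, and the job is handed in when it is done.

Besides the shell and the picture viewer there is one more tool, called after "Call:" in YAML: its name, and indented under it one key for each argument. servo_tool: Moves the arm, as the interface text tells. Its arguments: {"type":"object","properties":{"motion":{"type":"array"},"jaw":{"type":"number"}},"required":["motion"]}

```bash
mkdir -p pics; ls
cat > h.py <<'E'
import numpy as np, cv2
from cell import sense, snapshot
def take(n,f=None):
    s=snapshot(n)
    if f: cv2.imwrite('pics/'+f,s['frame'])
    return s
def ray(s,u,v):
    R=np.array(s['R']);t=np.array(s['t']);K=np.array(s['mtx'])
    return -R.T@t, R.T@np.linalg.inv(K)@[u,v,1.]
def onz(s,u,v,z):
    c,d=ray(s,u,v); return c+d*(z-c[2])/d[2]
def proj(s,X):
    p=np.array(s['mtx'])@(np.array(s['R'])@np.array(X)+np.array(s['t'])); return p[:2]/p[2]
def tri(a,ua,b,ub):
    c1,d1=ray(a,*ua);c2,d2=ray(b,*ub)
    k=np.linalg.lstsq(np.c_[d1,-d2],c2-c1,rcond=None)[0]
    p,q=c1+k[0]*d1,c2+k[1]*d2
    return (p+q)/2,np.linalg.norm(p-q)
E
python3 - <<'E'
from h import *
import pickle
d={n:take(n) for n in ('scene','side')}
pickle.dump(d,open('p0.pkl','wb'))
cv2.imwrite('pics/a.png',cv2.resize(d['scene']['frame'],(800,600)))
cv2.imwrite('pics/b.png',cv2.resize(d['side']['frame'],(800,600)))
for n in d: print(n,ray(d[n],280,210))
print(sense())
E
```

```text
pics
scene (array([ 1.0846913 , -0.34571949,  0.73970531]), array([-0.59610473,  0.40944403, -0.69078933]))
side (array([ 0.51279053, -0.64881393,  0.63324178]), array([ 0.0719942 ,  0.78991279, -0.609103  ]))
{'time': 0.1, 'joint_positions': array([-1.31710891e+00,  3.59439798e-01,  1.51132531e+00, -1.26167508e-06,
        1.27246972e+00, -1.15082757e-01]), 'joint_vel': array([ 0.00053618, -0.00110878, -0.00184415,  0.00025804,  0.00215095,
        0.0005452 ]), 'effort': array([-5.81871500e-04, -5.28652704e+01, -2.79349834e+01, -2.17944012e-04,
        4.99988644e-03,  3.34439505e-05]), 'tool_pos': array([ 0.21614178, -0.55911639,  0.25553311]), 'tool_rot': array([ 9.83048811e-01,  1.83342199e-01, -5.74589935e-05, -8.19073075e-04]), 'force': array([ 0.49412627, -0.22688771, -0.18152936]), 'moment': array([-0.03210663,  0.01103666,  0.01000181]), 'grip_force': 0.0, 'width': 0.08536230054351117}
```

View pics/a.png

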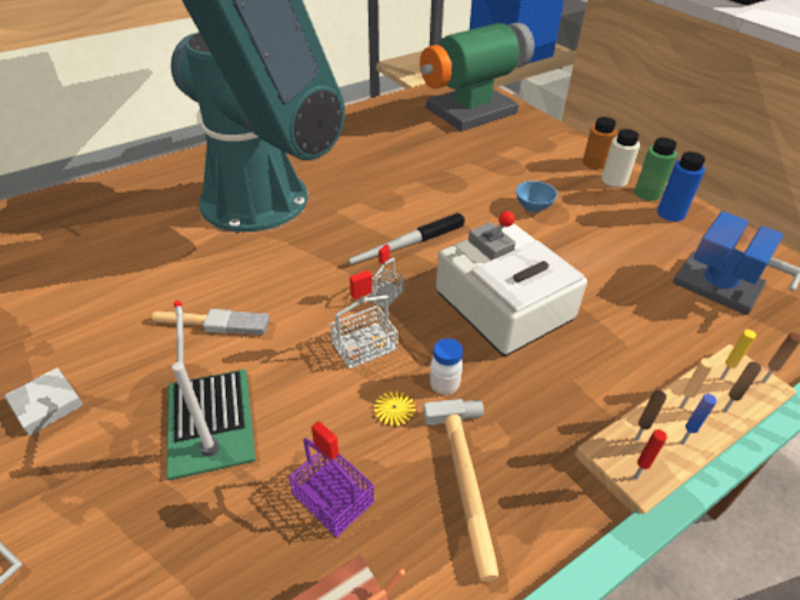

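View pics/b.png

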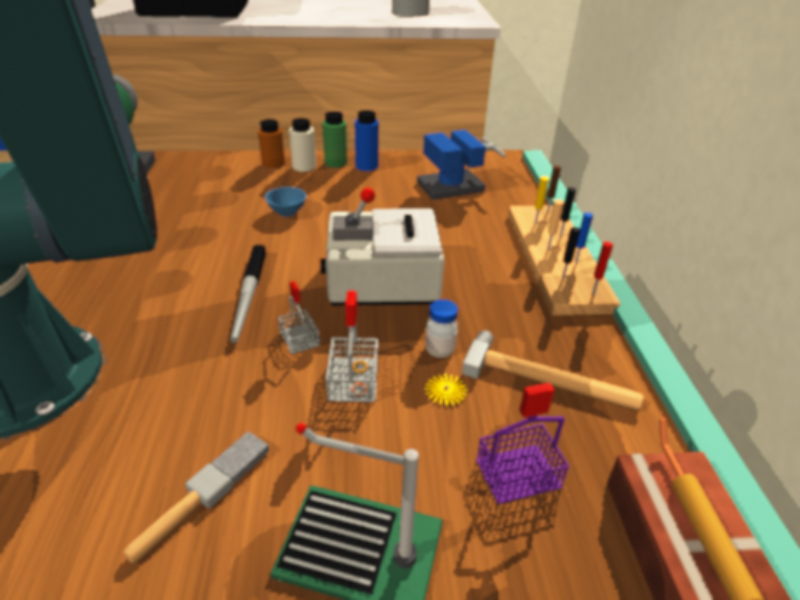

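Pictures (800x600 px, scene / side): the candidates are the large grey basket (361,285)/(351,308), a small grey one (385,254)/(295,292) and a purple one (325,440)/(537,400). I choose the large grey one. The rings show in it at side (359,366) and (359,388). The lever ball is at (507,218)/(367,195), the hook tip at (178,304)/(301,428).

Run:
```python
from h import *
import pickle
d=pickle.load(open('p0.pkl','rb'))
for n in d:
    f=d[n]['frame'];hsv=cv2.cvtColor(f,cv2.COLOR_BGR2HSV)
    m=(((hsv[...,0]<6)|(hsv[...,0]>174))&(hsv[...,1]>190)&(hsv[...,2]>90)).astype('uint8')
    k,l,st,c=cv2.connectedComponentsWithStats(m)
    print(n,[(st[i].tolist(),c[i].round(1).tolist()) for i in range(1,k) if st[i,4]>12])
A,B=d['scene'],d['side']
a=cv2.resize(A['frame'][175:260,215:295],(400,425),interpolation=cv2.INTER_CUBIC)
b=cv2.resize(B['frame'][200:285,205:285],(400,425),interpolation=cv2.INTER_CUBIC)
cv2.imwrite('pics/c.png',np.hstack([a,b]))
a=cv2.resize(A['frame'][205:335,110:185],(300,520),interpolation=cv2.INTER_CUBIC)
b=cv2.resize(B['frame'][290:420,185:310],(500,520),interpolation=cv2.INTER_CUBIC)
cv2.imwrite('pics/d.png',np.hstack([a,b]))
```

```text
scene [([349, 148, 11, 10, 86], [354.4, 152.5]), ([265, 172, 8, 12, 68], [268.6, 177.6]), ([245, 189, 15, 20, 234], [252.2, 198.5]), ([122, 211, 5, 4, 16], [123.9, 212.1]), ([218, 295, 19, 26, 302], [227.3, 307.7]), ([447, 301, 19, 27, 257], [456.0, 314.0])]
side [([253, 132, 9, 9, 67], [256.9, 135.9]), ([417, 170, 11, 25, 123], [421.9, 181.8]), ([203, 197, 7, 15, 65], [206.3, 204.0]), ([241, 204, 9, 24, 176], [245.3, 215.8]), ([364, 268, 24, 24, 423], [375.4, 279.1]), ([208, 296, 7, 7, 33], [210.5, 299.0])]
```

View pics/c.png

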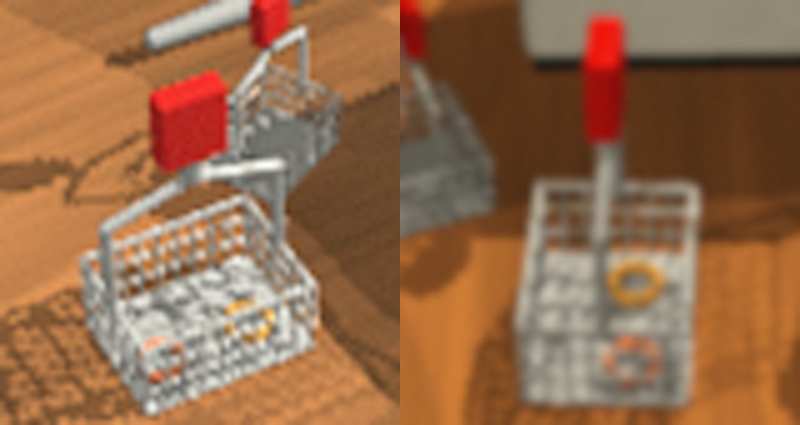

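View pics/d.png

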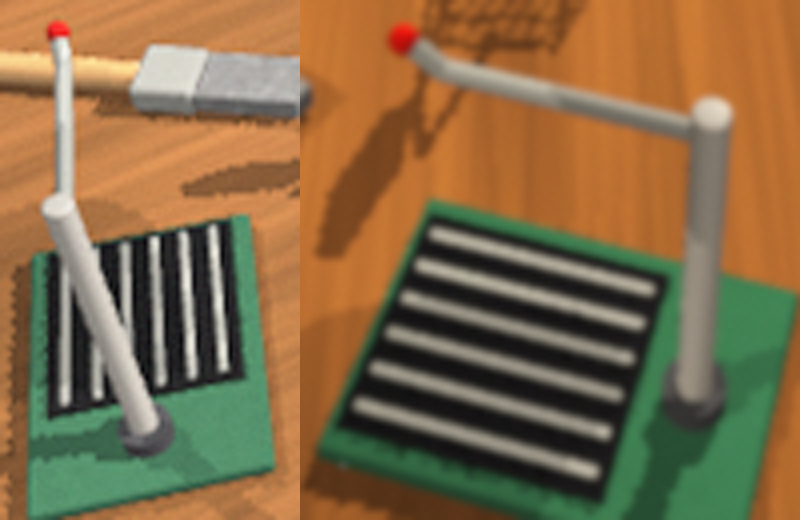

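Run:
```python
from h import *
import pickle
d=pickle.load(open('p0.pkl','rb'));A,B=d['scene'],d['side']
np.set_printoptions(precision=4,suppress=True)
print('ball',tri(A,(354.4,152.5),B,(256.9,135.9)))
print('grip',tri(A,(252.2,198.5),B,(245.3,215.8)))
t=tri(A,(124,212.2),B,(210.5,299))[0];p=tri(A,(124.5,256.2),B,(288,318))[0]
print('tip',t,'post',p)
v=p-t;yaw=np.arctan2(v[1],v[0]);x=np.array([np.cos(yaw),np.sin(yaw)])
print('stand yaw',np.degrees(yaw),'len',np.hypot(*v[:2]),'seat from tip',t[:2]+.046*x,'from post',p[:2]-.068*x)
e1=onz(A,236,220.6,.093);e2=onz(A,271.4,208,.093)
w=e2-e1;print('bail',e1,e2,np.linalg.norm(w),'yaw',np.degrees(np.arctan2(w[1],w[0]))-90,(e1+e2)/2)
c=np.array([onz(B,(X-400)/5+205,Y/5+200,.045) for X,Y in((535,185),(698,187),(690,337),(520,330))])
print(c,c.mean(0)); 
for a,b in((0,1),(3,2),(3,0),(2,1)): w=c[b]-c[a];print(np.linalg.norm(w),np.degrees(np.arctan2(w[1],w[0])))
sg=tri(A,(268.6,177.6),B,(206.3,204))[0];print('small',sg)
# cleaner yaw: lid handle / case
g=lambda s:[(110,0)]
# stand plate corners z=.01
q=[onz(B,185+(X-300)/4,290+Y/4,.01) for X,Y in((432,203),(797,293),(322,455))]
for a,b in((0,1),(2,0)): w=q[b]-q[a];print('plate',q[a],np.linalg.norm(w),np.degrees(np.arctan2(w[1],w[0])))
# cleaner front bottom edge from side 800px view
k=.7
q=[onz(B,X*k,Y*k,.1) for X,Y in((327,251),(442,256))]
w=q[1]-q[0];print('case',q,np.linalg.norm(w),np.degrees(np.arctan2(w[1],w[0])))
```

```text
ball (array([0.5308, 0.244 , 0.175 ]), np.float64(0.0006198668900635271))
grip (array([ 0.5013, -0.0197,  0.1363]), np.float64(0.0017887935814525115))
tip [ 0.4545 -0.2746  0.1918] post [ 0.5595 -0.3097  0.1897]
stand yaw -18.48706179738046 len 0.11072745313786649 seat from tip [ 0.4981 -0.2892] from post [ 0.495  -0.2882]
bail [ 0.5015 -0.0634  0.093 ] [0.5103 0.0247 0.093 ] 0.08855104682690966 yaw -5.6927511642062285 [ 0.5059 -0.0193  0.093 ]
[[ 0.4706  0.0206  0.045 ]
 [ 0.5418  0.0168  0.045 ]
 [ 0.5351 -0.074   0.045 ]
 [ 0.4668 -0.0675  0.045 ]] [ 0.5036 -0.026   0.045 ]
0.07131166891146175 -3.043354172069045
0.06857903007346516 -5.447050944817636
0.0881221403477159 87.55846675193915
0.09101265114392655 85.78097755234948
small [0.4143 0.0787 0.0931]
plate [ 0.4505 -0.2164  0.01  ] 0.16445479127413956 -18.072123909527487
plate [ 0.4141 -0.3273  0.01  ] 0.11673670090416187 71.82821821710654
case [array([0.4613, 0.1826, 0.1   ]), array([0.6552, 0.1622, 0.1   ])] 0.19494214550267344 -6.012412377767357
```

Call:
servo_tool:
  motion:
    - {"travel": [18, 40, 4], "roll": -6.5}
    - {"travel": [18, 40, 4], "roll": -6.5}
    - {"travel": [18, 40, 4], "roll": -6.5}
    - {"travel": [18, 40, 4], "roll": -6.5}
    - {"travel": [18, 40, 4], "roll": 0}
    - {"travel": [18, 40, 4], "roll": 0}
    - {"travel": [18, 40, 4], "roll": 0}
    - {"travel": [18, 40, 4], "roll": 0}
    - {"travel": [18, 40, 4], "roll": 0}
    - {"travel": [18, 40, 4], "roll": 0}
    - {"travel": [18, 40, 4], "roll": 0}
    - {"travel": [18, 40, 4], "roll": 0}
    - {"travel": [18, 40, 4], "roll": 0}
    - {"travel": [18, 40, 4], "roll": 0}
    - {"travel": [18, 40, 4], "roll": 0}
    - {"travel": [18, 40, 4], "roll": 0}
    - {"travel": [18, 40, 4], "roll": 0}
    - {"travel": [18, 40, 4], "roll": 0}
    - {"travel": [18, 40, 4], "roll": 0}
    - {"travel": [18, 40, 4], "roll": 0}
  jaw: 255

```text
time: 2.1
tool_pos: [0.5764, 0.2422, 0.3359]
tool_rot: [0.999, -0.042, -0.0, 0.0]
force: [0.4, -0.7, 1.3]
width: 0.0002
grip_force: 0.0
```

```bash
python3 -c "
import cell;print(cell.tip_extent if not callable(cell.tip_extent) else cell.tip_extent())
from h import *
s=sense();print(s['time'],s['tool_pos'],s['tool_rot'],s['width'],s['joint_positions'])"
```

```text
0.025
2.1 [0.57643525 0.2421511  0.33590686] [ 9.99103578e-01 -4.23303608e-02 -3.88621892e-04  1.73975298e-04] 0.00015333141210710908 [ 2.87319225e-01  3.38811527e-01  1.34229700e+00 -7.80692562e-05
  1.46133216e+00  1.94281015e+00]
```

Call:
servo_tool:
  motion:
    - {"travel": [6, -3, -40]}
    - {"travel": [0, 0, -40]}
    - {"travel": [0, 0, -40]}
    - {"travel": [0, 0, -26]}
    - {"travel": [-10, 1, 0]}
    - {"travel": [-10, 1, 0]}
    - {"travel": [-10, 1, 0]}
    - {"travel": [-10, 1, 0]}
    - {"travel": [-10, 1, 0]}
    - {"travel": [-10, 1, 0]}
    - {"travel": [-10, 1, 0]}
    - {"travel": [-8, 1, 0]}
    - {"travel": [0, 0, 0]}

```text
validation failed for argument at $.mo...
```

Run:
```python
from h import *
B=take('side');A=take('scene')
a=cv2.resize(A['frame'][110:210,300:420],(400,333));b=cv2.resize(B['frame'][80:180,200:320],(400,333))
cv2.imwrite('pics/e.png',np.hstack([a,b]))
```

```text
(no output)
```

View pics/e.png

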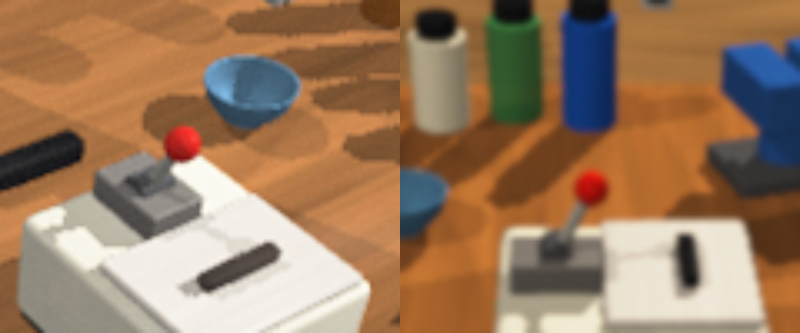

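The move was refused because the rows left out "roll". The picture shows the lever still on, with the ball at crop (183,143) / (591,187). I'll resend the move.

Call:
servo_tool:
  motion:
    - {"travel": [6, -3, -40], "roll": 0}
    - {"travel": [0, 0, -40], "roll": 0}
    - {"travel": [0, 0, -40], "roll": 0}
    - {"travel": [0, 0, -26], "roll": 0}
    - {"travel": [-10, 1, 0], "roll": 0}
    - {"travel": [-10, 1, 0], "roll": 0}
    - {"travel": [-10, 1, 0], "roll": 0}
    - {"travel": [-10, 1, 0], "roll": 0}
    - {"travel": [-10, 1, 0], "roll": 0}
    - {"travel": [-10, 1, 0], "roll": 0}
    - {"travel": [-10, 1, 0], "roll": 0}
    - {"travel": [-8, 1, 0], "roll": 0}
    - {"travel": [0, 0, 0], "roll": 0}

```text
time: 3.5
tool_pos: [0.5023, 0.2454, 0.1899]
tool_rot: [0.999, -0.042, -0.001, 0.0]
force: [0.9, 0.4, -0.1]
width: -0.0004
grip_force: 0.0
```

```bash
cat > ball.py <<'E'
from h import *
r=[]
for n in('scene','side'):
    s=take(n);hsv=cv2.cvtColor(s['frame'],cv2.COLOR_BGR2HSV)
    m=(((hsv[...,0]<6)|(hsv[...,0]>174))&(hsv[...,1]>190)&(hsv[...,2]>90)).astype('uint8')
    k,l,st,c=cv2.connectedComponentsWithStats(m)
    r.append([(st[i,4].item(),c[i].round(1).tolist()) for i in range(1,k) if st[i,4]>12]);print(n,r[-1])
E
python3 ball.py
```

```text
scene [(55, [338.3, 142.1]), (64, [268.3, 177.7]), (239, [252.1, 198.7]), (21, [124.2, 211.9]), (305, [227.4, 307.8]), (257, [456.0, 314.0])]
side [(77, [234.5, 136.1]), (125, [421.8, 181.8]), (63, [206.2, 204.0]), (172, [245.3, 215.9]), (416, [375.3, 279.1]), (33, [210.3, 299.0])]
```

Call:
servo_tool:
  motion:
    - {"travel": [-3, 0, 0], "roll": 0}
    - {"travel": [-3, 0, 0], "roll": 0}
    - {"travel": [-3, 0, 0], "roll": 0}
    - {"travel": [0, 0, 0], "roll": 0}

```text
time: 4.0
tool_pos: [0.4993, 0.2458, 0.1909]
tool_rot: [0.999, -0.042, 0.004, -0.001]
force: [10.7, -1.4, -5.9]
width: -0.0001
grip_force: 4.9
```

```bash
python3 ball.py; python3 -c "
from h import *
import pickle
d=pickle.load(open('p0.pkl','rb'))
print(proj(d['side'],(.473,.250,.175)),proj(d['scene'],(.473,.25,.175)))"
```

```text
scene [(54, [338.1, 141.8]), (62, [268.4, 177.6]), (238, [252.2, 198.7]), (20, [124.3, 211.8]), (304, [227.3, 307.7]), (260, [456.0, 313.9])]
side [(76, [233.8, 136.5]), (126, [421.8, 181.9]), (62, [206.1, 204.0]), (171, [245.3, 215.9]), (417, [375.3, 279.1]), (34, [210.2, 299.1])]
[233.14372794 134.81293071] [340.51696987 140.07257093]
```

Call:
servo_tool:
  motion:
    - {"travel": [5, 0, 0], "roll": 0}
    - {"travel": [5, 0, 0], "roll": 0}
    - {"travel": [0, 0, 40], "roll": 0}
    - {"travel": [0, 0, 45], "roll": 0}
    - {"travel": [0, 0, 45], "roll": 0}
    - {"travel": [0, -44, 0], "roll": 0}
    - {"travel": [0, -44, 0], "roll": 0}
    - {"travel": [0, -44, 0], "roll": 0}
    - {"travel": [0, -44, 0], "roll": 0}
    - {"travel": [0, -44, 0], "roll": 0}
    - {"travel": [0, -45, 0], "roll": 0}
    - {"travel": [0, 0, -40], "roll": 0}
    - {"travel": [0, 0, -40], "roll": 0}
    - {"travel": [0, 0, 0], "roll": 0}
  jaw: 0

```text
time: 5.5
tool_pos: [0.501, -0.0195, 0.2357]
tool_rot: [0.999, -0.043, -0.006, -0.001]
force: [-1.2, -0.1, -0.2]
width: 0.0852
grip_force: 0.0
```

```bash
python3 ball.py; python3 -c "
from h import *
w=take('wrist','w.png');s=sense();print(s['tool_pos'],s['tool_rot'])
hsv=cv2.cvtColor(w['frame'],cv2.COLOR_BGR2HSV)
m=(((hsv[...,0]<6)|(hsv[...,0]>174))&(hsv[...,1]>150)&(hsv[...,2]>60)).astype('uint8')
k,l,st,c=cv2.connectedComponentsWithStats(m)
for i in range(1,k):
  if st[i,4]>100:
    print(st[i],c[i],onz(w,*c[i],.158),cv2.minAreaRect(np.argwhere(l==i)[:,::-1].astype('float32')))
"
```

```text
scene [(78, [339.4, 141.8]), (68, [268.6, 177.6]), (240, [252.1, 198.7]), (16, [124.0, 211.9]), (305, [227.4, 307.8]), (260, [456.0, 313.9])]
side [(18, [230.9, 135.6]), (123, [421.9, 181.8]), (66, [206.1, 203.5]), (172, [245.3, 215.9]), (415, [375.3, 279.2]), (33, [210.3, 299.0])]
[ 0.50594267 -0.01952689  0.24147894] [ 9.99105577e-01 -4.22835440e-02  3.82824620e-04 -3.19278757e-05]
[ 255  202   46   31 1293] [277.27146172 217.19257541] [ 0.50709247 -0.02156724  0.158     ] ((277.5, 217.0), (30.0, 45.0), 90.0)
[186 278  15  23 216] [192.87037037 287.99537037] [0.45457832 0.04818105 0.158     ] ((193.3170928955078, 289.1463317871094), (12.147468566894531, 23.190624237060547), 6.340191841125488)
```

View pics/w.png

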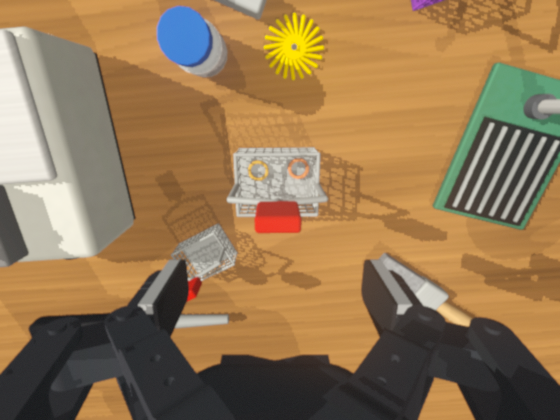

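Wrist view: red grip at (277,217), square to the jaws, with both rings at (258,170) and (298,169). The switch is off. Descending to grasp.

Call:
servo_tool:
  motion:
    - {"travel": [-4, 0, -30], "roll": 0}
    - {"travel": [0, 0, -30], "roll": 0}
    - {"travel": [0, 0, -20], "roll": 0}
    - {"travel": [0, 0, -15], "roll": 0}
    - {"travel": [0, 0, 0], "roll": 0}

```text
time: 6.15
tool_pos: [0.5017, -0.0192, 0.1456]
tool_rot: [0.999, -0.042, -0.0, -0.0]
force: [-0.2, 0.7, 0.9]
width: 0.0854
grip_force: 0.0
```

Call:
servo_tool:
  motion:
    - {"travel": [0, 0, 0], "roll": 0}
    - {"travel": [0, 0, 0], "roll": 0}
    - {"travel": [0, 0, 0], "roll": 0}
    - {"travel": [0, 0, 0], "roll": 0}
    - {"travel": [0, 0, 0], "roll": 0}
    - {"travel": [0, 0, 0], "roll": 0}
    - {"travel": [0, 0, 0], "roll": 0}
    - {"travel": [0, 0, 0], "roll": 0}
  jaw: 255

```text
time: 6.95
tool_pos: [0.5021, -0.0201, 0.1464]
tool_rot: [0.999, -0.042, 0.001, 0.0]
force: [-1.0, -2.4, 7.0]
width: 0.0331
grip_force: 59.7
```

Call:
servo_tool:
  motion:
    - {"travel": [0, 0, 10], "roll": 0}
    - {"travel": [0, 0, 20], "roll": 0}
    - {"travel": [0, 0, 25], "roll": 0}
    - {"travel": [0, 0, 25], "roll": 0}
    - {"travel": [0, 0, 20], "roll": 0}
    - {"travel": [0, 0, 10], "roll": 0}
    - {"travel": [-5, -10, 0], "roll": 0}
    - {"travel": [-8, -20, 0], "roll": -2}
    - {"travel": [-8, -20, 0], "roll": -2.5}
    - {"travel": [-8, -20, 0], "roll": -2.5}
    - {"travel": [-8, -20, 0], "roll": -2.5}
    - {"travel": [-8, -20, 0], "roll": -2}
    - {"travel": [-8, -20, 0], "roll": -2}
    - {"travel": [-8, -20, 0], "roll": 0}
    - {"travel": [-8, -20, 0], "roll": 0}
    - {"travel": [-8, -20, 0], "roll": 0}
    - {"travel": [-7, -20, 0], "roll": 0}
    - {"travel": [-7, -20, 0], "roll": 0}
    - {"travel": [0, -10, 0], "roll": 0}
    - {"travel": [0, 0, 0], "roll": 0}

```text
time: 8.95
tool_pos: [0.4097, -0.2606, 0.2545]
tool_rot: [0.987, -0.161, -0.0, -0.0]
force: [-0.4, 1.2, -1.6]
width: 0.033
grip_force: 60.0
```

```bash
python3 - <<'E'
from h import *
B=take('side');A=take('scene');s=sense();print(s['tool_pos'],s['tool_rot'],s['width'])
a=cv2.resize(A['frame'][140:330,80:240],(400,475));b=cv2.resize(B['frame'][200:390,140:300],(400,475))
cv2.imwrite('pics/g.png',np.hstack([a,b]))
for n in (A,B): print(proj(n,(.4965,-.2885,.185)),proj(n,s['tool_pos']-[0,0,.041]))
E
python3 ball.py
```

```text
[ 0.40997784 -0.25905023  0.254656  ] [ 9.87130941e-01 -1.59911719e-01 -5.18885185e-04 -6.91685697e-04] 0.033216135136687995
[125.0006543  231.16113752] [121.32489394 188.0940826 ]
[240.78480287 308.87255837] [177.32132695 280.39576263]
scene [(78, [339.4, 141.8]), (345, [116.6, 175.0]), (67, [268.6, 177.5]), (14, [123.9, 212.1]), (308, [227.4, 307.7]), (262, [456.0, 313.9])]
side [(75, [234.1, 136.4]), (127, [421.8, 181.7]), (69, [206.2, 203.6]), (237, [178.7, 259.0]), (423, [375.4, 279.3]), (32, [210.1, 299.0])]
```

View pics/g.png

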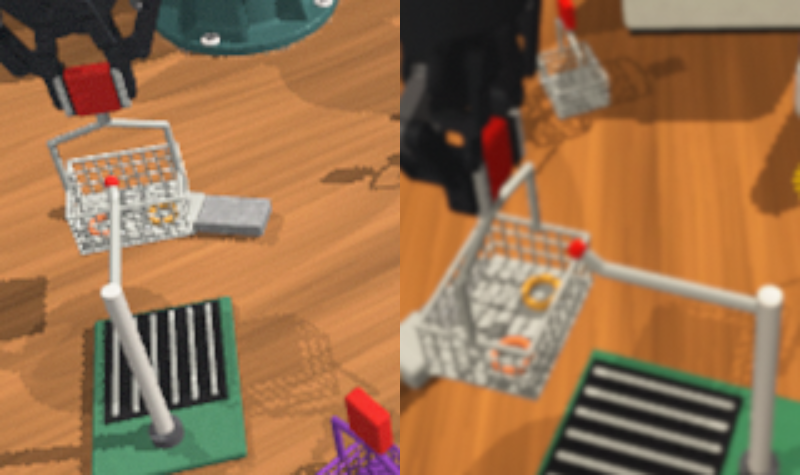

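Crop: the basket is upright in the jaws at scene (125,195), with its rings at side (540,292) and (512,353). The hook tip (112,182) lies in line with the bail opening. Advancing.

Call:
servo_tool:
  motion:
    - {"travel": [5, -2, 0], "roll": 0}
    - {"travel": [10, -3, 0], "roll": 0}
    - {"travel": [10, -4, 0], "roll": 0}
    - {"travel": [10, -3, 0], "roll": 0}
    - {"travel": [10, -4, 0], "roll": 0}
    - {"travel": [10, -3, 0], "roll": 0}
    - {"travel": [10, -4, 0], "roll": 0}
    - {"travel": [10, -3, 0], "roll": 0}
    - {"travel": [10, -4, 0], "roll": 0}
    - {"travel": [6, -1, 0], "roll": 0}
    - {"travel": [0, 0, 0], "roll": 0}
    - {"travel": [0, 0, -8], "roll": 0}
    - {"travel": [0, 0, -7], "roll": 0}
    - {"travel": [0, 0, -4], "roll": 0}
    - {"travel": [0, 0, -3], "roll": 0}
    - {"travel": [0, 0, 0], "roll": 0}

```text
time: 10.75
tool_pos: [0.5008, -0.2903, 0.2326]
tool_rot: [0.987, -0.16, -0.001, -0.0]
force: [0.2, -0.6, -0.4]
width: 0.0333
grip_force: 60.0
```

Run:
```python
from h import *
B=take('side');A=take('scene');s=sense();print(s['tool_pos'],s['force'])
a=cv2.resize(A['frame'][140:330,80:240],(400,475));b=cv2.resize(B['frame'][220:410,160:320],(400,475))
cv2.imwrite('pics/i.png',np.hstack([a,b]))
```

```text
[ 0.50123975 -0.29067006  0.23328217] [-0.39061509 -0.78514959 -1.91244016]
```

View pics/i.png

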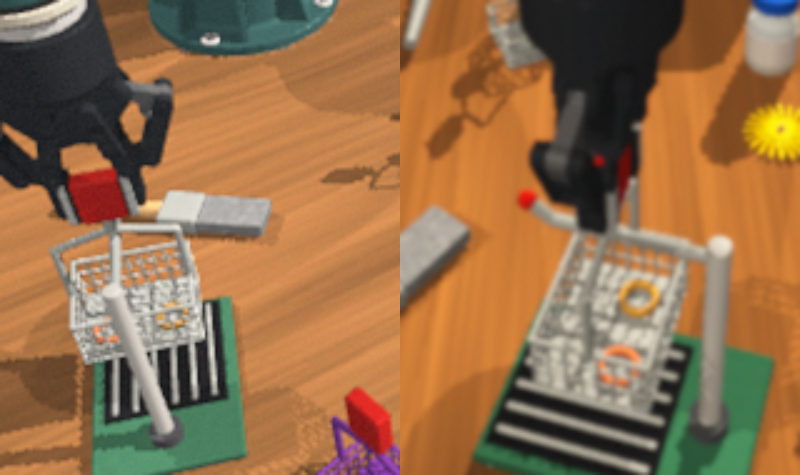

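Crop: the bail is over the hook arm, scene (112,228) and side (597,235), and the hook tip sticks out at (527,198). Lowering gently to contact.

Call:
servo_tool:
  motion:
    - {"travel": [0, 0, -2], "roll": 0}
    - {"travel": [0, 0, -1], "roll": 0}
    - {"travel": [0, 0, -1], "roll": 0}
    - {"travel": [0, 0, -1], "roll": 0}
    - {"travel": [0, 0, 0], "roll": 0}
    - {"travel": [0, 0, 0], "roll": 0}

```text
time: 11.45
tool_pos: [0.5014, -0.2907, 0.2289]
tool_rot: [0.987, -0.16, 0.0, 0.0]
force: [-1.1, 1.2, 5.8]
width: 0.0335
grip_force: 60.7
```

Call:
servo_tool:
  motion:
    - {"travel": [0, 0, 0], "roll": 0}
    - {"travel": [0, 0, 0], "roll": 0}
    - {"travel": [0, 0, 0], "roll": 0}
    - {"travel": [0, 0, 0], "roll": 0}
    - {"travel": [0, 0, 0], "roll": 0}
    - {"travel": [0, 0, 0], "roll": 0}
  jaw: 0

```text
time: 12.05
tool_pos: [0.5013, -0.2906, 0.2282]
tool_rot: [0.987, -0.16, -0.0, -0.0]
force: [-0.4, 0.6, -0.6]
width: 0.0852
grip_force: 0.0
```

Call:
servo_tool:
  motion:
    - {"travel": [0, 0, 10], "roll": 0}
    - {"travel": [0, 0, 20], "roll": 0}
    - {"travel": [0, 0, 30], "roll": 0}
    - {"travel": [0, 0, 40], "roll": 0}
    - {"travel": [-20, 30, 20], "roll": 0}
    - {"travel": [-30, 40, 0], "roll": 0}
    - {"travel": [-30, 40, 0], "roll": 0}
    - {"travel": [0, 40, 0], "roll": 0}
    - {"travel": [0, 40, 0], "roll": 0}
    - {"travel": [0, 0, 0], "roll": 0}
    - {"travel": [0, 0, 0], "roll": 0}
    - {"travel": [0, 0, 0], "roll": 0}
    - {"travel": [0, 0, 0], "roll": 0}
    - {"travel": [0, 0, 0], "roll": 0}
    - {"travel": [0, 0, 0], "roll": 0}
    - {"travel": [0, 0, 0], "roll": 0}
    - {"travel": [0, 0, 0], "roll": 0}
    - {"travel": [0, 0, 0], "roll": 0}
    - {"travel": [0, 0, 0], "roll": 0}
    - {"travel": [0, 0, 0], "roll": 0}

```text
time: 14.05
tool_pos: [0.4213, -0.1006, 0.3483]
tool_rot: [0.987, -0.16, 0.0, -0.0]
force: [-0.5, -0.0, 0.7]
width: 0.0858
grip_force: 0.0
```

```bash
python3 ball.py
python3 - <<'E'
from h import *
B=take('side');A=take('scene')
a=cv2.resize(A['frame'][140:330,80:240],(400,475));b=cv2.resize(B['frame'][220:410,160:320],(400,475))
cv2.imwrite('pics/j.png',np.hstack([a,b]))
E
sleep 0; python3 ball.py
```

```text
scene [(78, [339.4, 141.8]), (66, [268.7, 177.6]), (397, [120.5, 219.6]), (304, [227.4, 307.8]), (260, [456.0, 314.0])]
side [(78, [234.0, 136.4]), (125, [421.8, 181.8]), (68, [206.1, 203.4]), (418, [375.3, 279.2]), (440, [244.1, 292.4]), (30, [210.2, 299.1])]
scene [(78, [339.4, 141.8]), (67, [268.6, 177.6]), (393, [120.5, 219.8]), (306, [227.4, 307.8]), (261, [456.1, 313.9])]
side [(77, [234.0, 136.4]), (125, [421.8, 181.8]), (68, [206.1, 203.4]), (418, [375.3, 279.2]), (445, [244.3, 292.4]), (31, [210.3, 299.1])]
```

View pics/j.png

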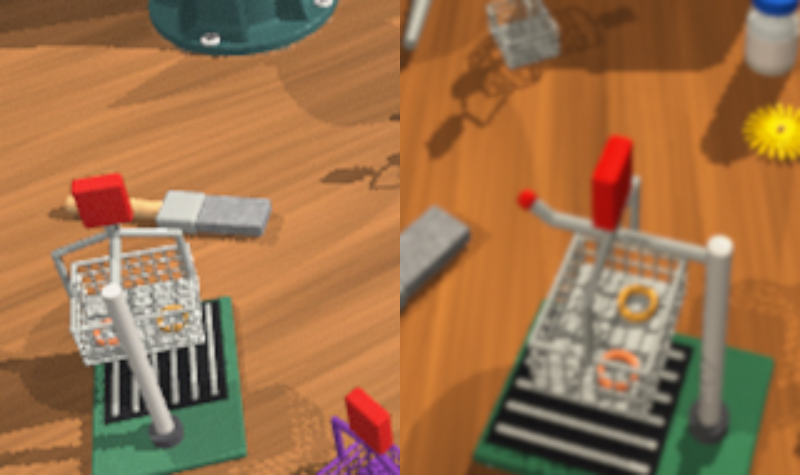

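The basket hangs freely and is steady, with both rings in it at side (638,302) and (617,368). The lever is off. Handing in.

Run:
```python
from h import *
import pickle
d=pickle.load(open('p0.pkl','rb'))
g,_=tri(d['scene'],(120.5,219.7),d['side'],(244.2,292.4));print(g,'tilt~',np.arcsin(min(1,np.hypot(*(g[:2]-[.5012,-.2903]))/.033)))
from cell import finish_job
print(finish_job() if abs(g[2]-.221)<.006 else 'hold')
```

```text
[ 0.50197585 -0.28955204  0.21997685] tilt~ 0.032662817811494035
the job is handed in; nothing more can be done
None
```

I tipped the cleaner's lever fully over to off and hung the basket freely on the drip-stand hook with both rings still in it; the job is handed in, and no verdict came back.

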